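Push the last spice jar into the packed rack

ROBOT

A 7-joint arm with a two-finger parallel gripper is mounted at the origin on a cart in front of the work surface, level with it; the furniture and walls round the work are solid. World frame = base frame: x ahead of the robot, y to its left, z up, the work surface at z = 0. Lengths are in m, angles in degrees, forces in N, time in s.
With the tool pointing down it reaches from about 0.425 to 0.925 m from the base axis. Payload 6.8 kg.
Tool frame: the origin (TCP) lies between the finger pads; the fingertips stand 8 mm ahead of it and the grasp point (between the pads) lies 11 mm behind it (r.tip_extent is the distance from the TCP to the fingertips, in m); z points along the fingers, y is the line along which they close (so a half turn about z gives the same grasp; the last joint's range is limited). The gripper opens to 85 mm and grips with 20 to 120 N. Pads are 22 mm wide; open, the fingers measure 114 mm over their backs; the gripper's body (76 mm by 85 mm) begins 54 mm behind the grasp point. The pads swing forward as they close: fully open they stand 13 mm farther back than shut.
Start: joints at [62.561, 27.33, 1.283, 89.118, -0.659, 63.558, -4.761], TCP at [0.245, -0.629, 0.239] pointing down, gripper open.
Joint ranges: [-169.35, 169.35], [-19.33, 120.38], [-80.79, 83.38], [13.8, 139.57], [-78.32, 258.32], [9.67, 109.79], [-169.56, 169.56]. Speed limits (degrees/s): [136.94, 136.94, 180, 180, 180, 180, 180].

INTERFACE

Orientations are given as [roll, pitch, yaw] about the fixed x, y, z axes, in that order (R = Rz(yaw) Ry(pitch) Rx(roll)).
In Python, from station import r gives the robot as it stands.
- The arm moves only by the shell command python3 -m inch 'ROWS' [OPENING] [FORCE]. ROWS is a JSON object of lists of equal length, an entry for each row: "offset": the shift along the world's x, y, z normalised to -1 to 1, where 1 is 0.4 m, a list of three; "angular": the turn, a rotation vector about the world's x, y, z normalised to -1 to 1, where 1 is pi rad, a list of three. A call has 1 to 5 rows; each row shifts and turns the commanded pose from where the row before left it; what a row does not reach is not made up. A row lasts 1/8 s, in which the tool goes at most 62.5 mm and 10.7 degrees, less where a joint would pass 70% of its speed; a pose out of reach is approached as far as the arm can. A call with a number of a shift or a turn outside -1 to 1 is refused whole. A call with a gripper value outside its range is refused whole. OPENING is the opening, from -1 (shut) to 1 (fully open), set as the call begins (- or left out, the last holds). The fingers move at their own pace and stop on an object; FORCE is the grip in N (left out, the last holds). Time passes only in rows, so rows that do not move let the fingers close. It gives the time, the measured TCP pose, the force, the opening and the grip force at its end, in the units of the state.
- r.get_obs(): the state, without advancing time (a new reading comes with each control period).
- r.get_image(name): name is "scene" or "side" or "wrist"; returns a dict with "color" (480x640x3 uint8, red, green, blue), "fx", "fy", "cx", "cy" (pixels), "extrinsics" (4x4, takes a point from world to camera coordinates); the wrist camera has in their place "hand_eye" (4x4, takes a point from camera to tool coordinates, whose origin is the TCP and whose axes are the flange's). Camera axes: x right, y down, z forward; pixel columns grow to the right and rows downward; lengths in m; the calibration is good to about 2 mm. The wrist camera is an equidistant fisheye: a pixel r from the principal point sees the ray r / f radians off the axis. A picture is of the moment at which its call begins: read the wrist's pose just before it. There is no depth.
- r.finish_job(): hands the job in; it is judged then, once.
Trained networks look in the newest picture that a camera, given by its name, has taken for a name from the list of things; names that differ only in an ending like _2 or _b are one class to them, and where a whole thing is asked for, a point or a joint stands for the part that bears it (a point fixed in the world has none). Each returns a list of dicts, best first, with "confidence" (0 to 1); they miss things now and then, are a little off and sometimes report something else, mostly with a low value. They report only what shows in the picture. A call takes as long as a camera call. They do not tell look-alikes from the thing itself.
- r.outline_of(camera, name): "pixels" (480x640 bool, what is visible of it) and "box" ([left, top, right, bottom] in pixels, round what is visible of it).
The state is a dict: "clock": time; "joint_pos": joint angles; "joint_vel": joint speeds; "effort": joint torques, N m; "tcp_pos": TCP position; "ee_rot": TCP orientation; "wrist_force": force on the tool from outside, world axes, zero at the start; "wrist_torque": the same for the moment, N m; "opening": finger opening in m; "finger_force": force on a finger pad.
Only numpy, scipy, OpenCV 4.12 (cv2) and the standard library are available. Lean on these libraries where they do the work, as an engineer would, in place of code of your own. Each camera call takes 0.05 s, during which the arm holds its last target. There are 200 camera calls.

TASK

Put the spice jar that was left on the worktop back into the wooden spice rack: set it on the rack's base board in front of the row and slide it, upright, from the front into the wider opening of the row, gently rocking the other jars apart without toppling them, until it is fully home against the back rail. Press it gently against the rail for a moment so that you feel it seat, then let go, leave all four jars standing in the row and disturb nothing else.

Things in the scene. Friction and masses are not known exactly. Their poses are not given: they have to be found in the camera images.
- jar_new_centre (a point): The jar to put away, at first on the bare worktop right of the rack (seen from the robot): round spice jar with a green cap, 106 mm tall, body 44 to 45 mm and cap 45 mm in diameter, about 0.22 kg. The point is its centre, 53 mm above its underside; z is its upright axis. It tips easily if pushed high.
- jar_left_centre (a point): Jar standing in the rack at its left (+y) end: round spice jar with a green cap, 106 mm tall, body 44 to 45 mm and cap 45 mm in diameter, about 0.22 kg. The point is its centre, 53 mm above its underside; z is its upright axis. It tips easily if pushed high.
- jar_mid_centre (a point): Middle jar of the three in the rack; like the others in size. The openings at its two sides differ, both are narrower than a jar, and a jar pushed straight in wedges fast (friction about 0.55): rocking it sideways moves the neighbours apart. The point is its centre.
- jar_right_centre (a point): Jar standing in the rack at its right (-y) end: round spice jar with a green cap, 106 mm tall, body 44 to 45 mm and cap 45 mm in diameter, about 0.22 kg. The point is its centre, 53 mm above its underside; z is its upright axis. It tips easily if pushed high.
- rack: Fixed pale wooden spice rack, front and top open. Origin: centre of its underside; x to its back, y along the row to the left. Base board 120 x 210 mm, 8 mm thick; jars stand on it. End cheeks: x -2 to 60 mm, inner faces at y = +-93 mm, 80 mm tall; before them the board is a bare apron. Four jars fit with 6 mm to spare. The row's jars slide freely and may start up to 5 mm off the rail.
- rack_rail: The rack's fixed wooden back rail; same origin and axes as the rack. Its front face is at x = 45 mm and it spans 12 to 50 mm above the worktop, so fingers can pass over it; a jar fully home touches it with its axis at about x = 22.5 mm. It does not give, so go by feel: 5 to 10 N is a good press, over 20 N is too hard, for the jars against each other too.
- salt_centre (a point): Bystander: salt shaker 44 mm in diameter, 90 mm tall, grey top, near the jar to put away; the point is its centre.
- honey_centre (a point): Bystander: honey jar 58 x 62 mm, 86 mm tall, left of the rack; the point is its centre.
- garlic_bulb: Bystander: garlic bulb, 53 mm, near the right front; origin at its underside.
- timer: Bystander: egg timer, 62 mm wide, 48 mm tall, near the left front; origin at its underside.
There are look-alikes about, which are no part of the job. What is shaped like the part that bears jar_mid_centre but pink or yellow is not meant.

How it is judged:
By the outcome, as a careful person would: the job done as asked, in the order asked, and still so for the second after the job is handed in, with the robot touching nothing.
It also fails if it takes over 69 s, if anything falls off the work surface, if the arm or the gripper's body presses on something with over 40 N, if the wrist force passes 120 N, or if a joint passes its speed limit or range.

## Working session

There is one attempt and no reset: what is moved stays moved. The work goes in short steps, Python scripts to look and compute and a shell command to move; the robot and the scene stay as the last step left them, time stands still between calls to the robot, and variables do not carry over. Pictures are saved under pics/ and viewed, at most 10 in all, crops included, and the job is handed in when it is done.

```bash
ls; mkdir -p pics; python3 - <<'E'
from station import r
import cv2,numpy as np
o=r.get_obs();print(o)
ims=[]
for c in ['scene','side']:
    im=r.get_image(c);print(c,im['fx'],im['fy'],im['cx'],im['cy'],np.round(im['extrinsics'],4).tolist())
    cv2.imwrite(f'pics/{c}0.png',im['color'][:,:,::-1])
    for n in ['jar_new_centre','rack','rack_rail','salt_centre','honey_centre','garlic_bulb','timer']:
        for d in r.outline_of(c,n)[:6]: print(c,n,round(d['confidence'],2),d['box'])
E
```

```text
pics
{'clock': 0.0, 'joint_pos': array([62.55978942, 27.37764191,  1.28171414, 89.17742076, -0.65722844,
       63.55695629, -4.76137414]), 'joint_vel': array([-0.05786317,  0.00453526, -0.00947824,  0.04416458, -0.07073862,
       -0.03186193, -0.03900136]), 'effort': array([ 1.49432581e-04, -5.96441245e+01,  1.60819151e+00, -2.81189328e+01,
        1.25406639e-02,  9.42642539e-03, -3.54675785e-05]), 'tcp_pos': array([ 0.24436562, -0.62860799,  0.23831125]), 'ee_rot': array([-1.79895830e+02,  1.01139657e-02,  2.12468948e+01]), 'wrist_force': array([ 1.12457529, -0.20696485, -0.28394942]), 'wrist_torque': array([-0.00898705,  0.01239229, -0.02490694]), 'finger_force': 0.0, 'opening': 0.0856079542055302}
scene 493.38517723576325 493.38517723576325 316.69650965546066 235.55226837171628 [[-0.734, -0.6788, -0.0216, 0.3586], [-0.3177, 0.3714, -0.8724, 0.2062], [0.6002, -0.6335, -0.4883, 1.2263], [0.0, 0.0, 0.0, 1.0]]
scene jar_new_centre 0.81 [359.3, 201.4, 374.9, 238.8]
scene rack 0.56 [261.5, 210.6, 324.3, 261.3]
scene salt_centre 0.73 [393.4, 192.1, 404.1, 220.5]
scene salt_centre 0.56 [259.7, 211.2, 325.3, 259.3]
scene salt_centre 0.54 [279.5, 211.4, 293.1, 250.1]
scene honey_centre 0.75 [199.7, 267.4, 219.7, 304.7]
scene garlic_bulb 0.66 [429.2, 225.8, 443.8, 240.6]
scene timer 0.75 [240.6, 303.4, 267.8, 328.5]
side 503.48623685262487 503.48623685262487 319.39447002239024 238.88785093302158 [[0.888, -0.4592, 0.0257, -0.3992], [-0.1542, -0.35, -0.924, 0.1242], [0.4333, 0.8165, -0.3816, 1.1117], [0.0, 0.0, 0.0, 1.0]]
side jar_new_centre 0.75 [349.2, 248.9, 369.4, 298.1]
side salt_centre 0.83 [388.4, 292.9, 409.8, 334.9]
side honey_centre 0.62 [285.2, 184.4, 304.6, 217.7]
side garlic_bulb 0.58 [290.8, 318.6, 321.6, 343.4]
side timer 0.77 [235.8, 207.2, 255.9, 224.9]
```

```bash
python3 - <<'E'
import cv2,numpy as np
a=cv2.imread('pics/scene0.png')[165:345,190:460]; b=cv2.imread('pics/side0.png')[165:345,190:460]
A=[cv2.resize(x,None,fx=2.9,fy=1.65*1.0,interpolation=3) if 0 else cv2.resize(x,(800//2*1,267)) for x in (a,b)]
cv2.imwrite('pics/s.png',cv2.resize(a,(800,533),interpolation=3)); cv2.imwrite('pics/d.png',cv2.resize(b,(800,533),interpolation=3))
E
```

```text
(no output)
```

View pics/s.png

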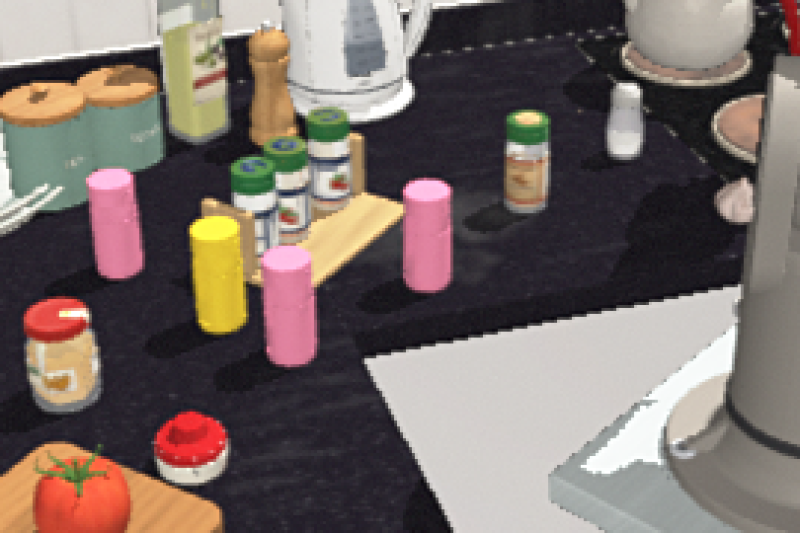

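View pics/d.png

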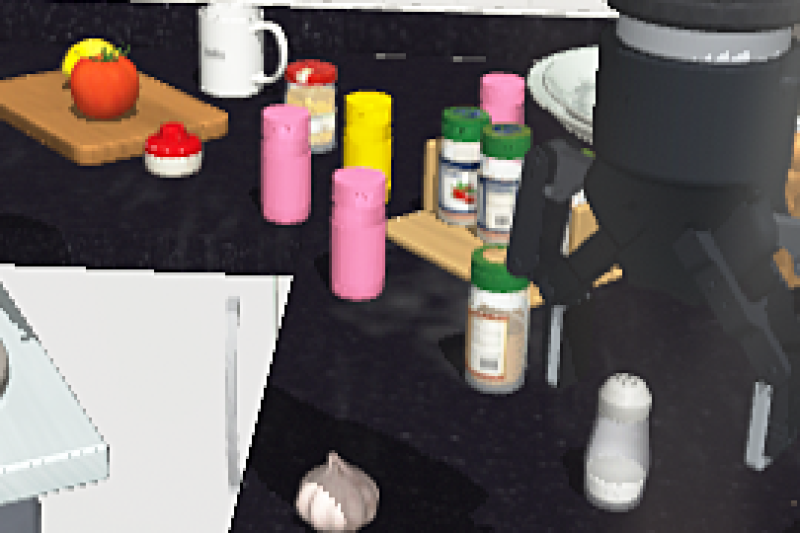

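```bash
cat > h.py <<'E'
import numpy as np,cv2
from scipy.spatial.transform import Rotation as R
from station import r
def ray(im,px,pose=None):
    u=(np.array(px,float)-[im['cx'],im['cy']])
    if 'extrinsics' in im:
        E=im['extrinsics'];d=np.r_[u/[im['fx'],im['fy']],1];return -E[:3,:3].T@E[:3,3],E[:3,:3].T@d
    a=u/[im['fx'],im['fy']];t=np.hypot(*a);d=np.r_[a/max(t,1e-9)*np.sin(t),np.cos(t)]
    H=im['hand_eye'];T=np.eye(4);T[:3,:3]=R.from_euler('xyz',pose['ee_rot'],degrees=True).as_matrix();T[:3,3]=pose['tcp_pos']
    W=T@H;return W[:3,3],W[:3,:3]@d
def onz(im,px,z,pose=None):
    o,d=ray(im,px,pose);return (o+d*(z-o[2])/d[2])[:2]
def green(c):
    h=cv2.cvtColor(c,cv2.COLOR_RGB2HSV);m=cv2.inRange(h,(50,90,30),(85,255,255))
    n,l,s,ce=cv2.connectedComponentsWithStats(m);return [(s[i].tolist(),ce[i].round(1).tolist()) for i in range(1,n) if s[i,4]>25]
E
python3 - <<'E'
from h import *
I={c:r.get_image(c) for c in ['scene','side']}
for c in I:
    for s,ce in green(I[c]['color']): print(c,s,ce,onz(I[c],ce,.095).round(3),onz(I[c],ce,.103).round(3))
def tri(p,q):
    A=[];b=[]
    for c,x in (('scene',p),('side',q)):
        o,d=ray(I[c],x);d/=np.linalg.norm(d);M=np.eye(3)-np.outer(d,d);A.append(M);b.append(M@o)
    return np.linalg.solve(sum(A),sum(b)).round(3)
cen=lambda b:((b[0]+b[2])/2,(b[1]+b[3])/2)
for n in ['jar_new_centre','salt_centre','honey_centre','garlic_bulb','timer']:
    print(n,tri(*[cen(r.outline_of(c,n)[0]['box']) for c in I]))
S=2.963
cr=lambda x,y:(190+x/S,165+y/S)
for n,p,q in [('pinkR',(427,235),(357,233)),('pinkM',(290,306),(286,164)),('yellow',(218,275),(367,147))]: print(n,tri(cr(*p),cr(*q)))
for n,p in [('apronFrontR',(404,209)),('apronfrontL',(318,285))]: print(n,onz(I['scene'],cr(*p),.008).round(3))
E
```

```text
scene [611, 124, 26, 10, 111] [623.2, 129.7] [ 0.06  -1.551] [ 0.054 -1.522]
scene [361, 202, 15, 12, 99] [367.4, 208.6] [ 0.439 -0.186] [ 0.429 -0.173]
scene [293, 206, 15, 7, 75] [300.0, 209.0] [ 0.6   -0.046] [ 0.589 -0.034]
scene [268, 216, 25, 15, 196] [278.8, 222.7] [0.584 0.063] [0.572 0.073]
scene [0, 419, 4, 9, 27] [1.5, 423.3] [0.406 0.893] [0.396 0.894]
scene [0, 432, 14, 21, 106] [6.0, 441.5] [0.359 0.902] [0.35  0.902]
side [160, 122, 32, 16, 219] [172.9, 129.3] [0.396 1.433] [0.387 1.389]
side [339, 201, 30, 18, 252] [352.2, 210.3] [0.585 0.071] [0.573 0.052]
side [349, 248, 20, 16, 163] [356.5, 257.8] [ 0.432 -0.204] [ 0.423 -0.219]
jar_new_centre [ 0.446 -0.194  0.051]
salt_centre [ 0.435 -0.364  0.04 ]
honey_centre [0.539 0.359 0.043]
garlic_bulb [ 0.254 -0.313  0.02 ]
timer [0.38  0.35  0.018]
pinkR [ 0.421 -0.004  0.052]
pinkM [0.433 0.175 0.052]
yellow [0.524 0.183 0.053]
apronFrontR [ 0.526 -0.087]
apronfrontL [0.488 0.085]
```

Look-alikes: pink shakers in scene at ~(334,244), (288,268), (230,240) and yellow at ~(264,257); green-capped jars in the row at ~(276,228), (287,221), (301,214). The loose green-capped jar right of the rack, at scene (367,220) and side (358,273), is the one to move. I'll go above it and check it up close there.

```bash
python3 -m inch '{"offset":[[0.054,0.1325,0.02],[0.054,0.1325,0.02],[0.054,0.1325,0.02],[0.054,0.1325,0.02],[0.054,0.1325,0.02]],"angular":[[0,0,0.0452],[0,0,0.0452],[0,0,0.0452],[0,0,0.0452],[0,0,0.0452]]}' 1 && python3 -m inch '{"offset":[[0.054,0.1325,0.02],[0.054,0.1325,0.02],[0.054,0.1325,0.02],[0.054,0.1325,0.02],[0.054,0.1325,0.02]],"angular":[[0,0,0.0452],[0,0,0.0452],[0,0,0.0452],[0,0,0.0452],[0,0,0.0452]]}'
python3 -m inch '{"offset":[[0,0,0],[0,0,0]],"angular":[[0,0,0],[0,0,0]]}'
python3 - <<'E'
from h import *
o=r.get_obs();im=r.get_image('wrist');print(o['tcp_pos'],o['ee_rot'],im['fx'],im['cx'],im['cy'],im['hand_eye'].round(3).tolist())
cv2.imwrite('pics/w1.png',im['color'][:,:,::-1])
for s,ce in green(im['color']): print(s,ce,onz(im,ce,.104,o).round(4),onz(im,ce,.112,o).round(4))
E
```

```text
clock: 2.02
tcp_pos: [0.3532, -0.3624, 0.2799]
ee_rot: [180.0, 0.0, 62.2]
wrist_force: [1.0, -0.5, 0.5]
opening: 0.0854
finger_force: 0.0
clock: 2.65
tcp_pos: [0.4611, -0.0975, 0.32]
ee_rot: [180.0, 0.0, 102.9]
wrist_force: [1.0, -0.0, -0.2]
opening: 0.0854
finger_force: 0.0
clock: 2.9
tcp_pos: [0.4603, -0.0997, 0.3192]
ee_rot: [-180.0, 0.0, 102.6]
wrist_force: [0.7, -0.8, -0.3]
opening: 0.0854
finger_force: 0.0
[ 0.46034712 -0.09969052  0.31922209] [-1.79979553e+02  2.50904533e-02  1.02554010e+02] 371.64829954431775 321.3576470209906 234.72412886303118 [[0.001, -0.959, -0.284, 0.073], [1.0, 0.001, 0.0, 0.001], [0.0, -0.284, 0.959, -0.134], [0.0, 0.0, 0.0, 1.0]]
[455, 30, 48, 44, 1173] [476.6, 53.0] [0.5753 0.0845] [0.5724 0.082 ]
[453, 86, 26, 43, 256] [460.4, 109.1] [0.5713 0.0236] [0.5684 0.0224]
[448, 163, 26, 40, 258] [455.6, 178.3] [ 0.5844 -0.0438] [ 0.5812 -0.0434]
[267, 262, 43, 44, 875] [288.8, 281.0] [ 0.4459 -0.1852] [ 0.4459 -0.1816]
```

View pics/w1.png

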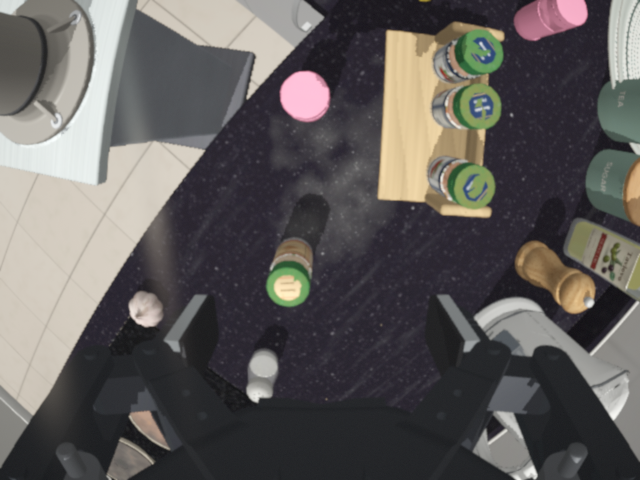

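```bash
python3 - <<'E'
from h import *
o=r.get_obs();im=r.get_image('wrist')
for n,p,z in [('L',(481,49),.114),('M',(479,106),.114),('R',(471,186),.114),('new',(289.5,284.5),.106),('FL',(387,31),.008),('FR',(379,200),.008),('cheekR front base',(430,203),.008),('railtopL',(484,50),.05),('pink',(305,97),.106)]:
    print(n,onz(im,p,z,o).round(4))
FL,FR=[onz(im,p,.008,o) for p in((387,31),(379,200))]
y=(FL-FR);print(np.linalg.norm(y));y/=np.linalg.norm(y);x=np.array([y[1],-y[0]]);print('yaw',np.degrees(np.arctan2(x[1],x[0])))
C=(FL+FR)/2+x*.06;print('C',C)
for n,p in [('L',(481,49)),('M',(479,106)),('R',(471,186))]:
    q=onz(im,p,.114,o)-C;print(n,(q@x).round(4),(q@y).round(4))
a=im['color'][:,:,::-1]
cv2.imwrite('pics/c1.png',np.hstack([cv2.resize(a[15:225,365:515],(400,560),interpolation=3),cv2.resize(a[220:325,250:325],(400,560),interpolation=3)]))
E
```

```text
L [0.5752 0.0861]
M [0.5854 0.0301]
R [ 0.5981 -0.0473]
new [ 0.4469 -0.1885]
FL [0.4948 0.1061]
FR [ 0.533 -0.099]
cheekR front base [ 0.5977 -0.0876]
railtopL [0.6036 0.108 ]
pink [ 0.424  -0.0042]
0.2086790452507524
yaw 10.524040462363937
C [0.57288808 0.01452408]
L 0.0153 0.07
M 0.0152 0.013
R 0.0135 -0.0654
```

View pics/c1.png

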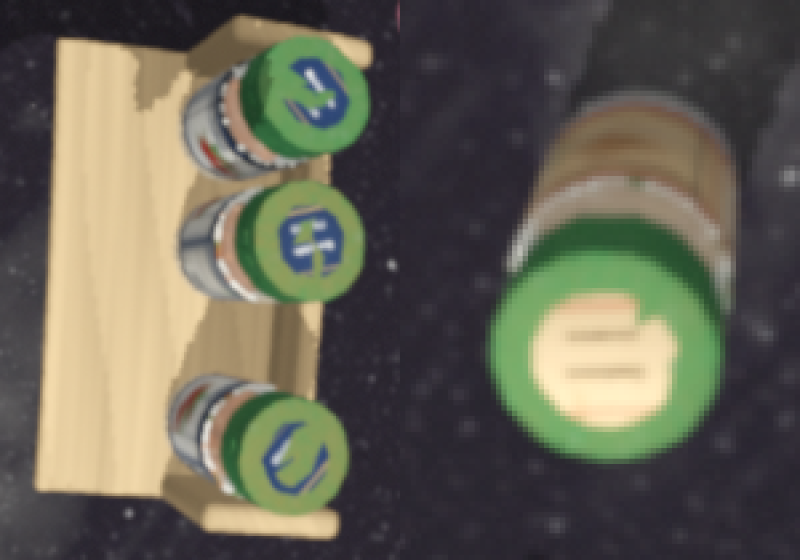

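```bash
python3 -m inch '{"offset":[[-0.009,-0.058,-0.105],[-0.009,-0.058,-0.105],[-0.009,-0.058,-0.105],[-0.009,-0.058,-0.105],[0,0,0]],"angular":[[0,0,-0.0028],[0,0,-0.0028],[0,0,-0.0028],[0,0,-0.0028],[0,0,0]]}'
python3 - <<'E'
from h import *
o=r.get_obs();im=r.get_image('wrist');print(o['tcp_pos'],o['ee_rot'])
cv2.imwrite('pics/w2.png',im['color'][:,:,::-1])
for s,ce in green(im['color']): print(s,ce,onz(im,ce,.104,o).round(4))
for d in r.outline_of('wrist','jar_new_centre')[:3]: print(d['confidence'],d['box'])
E
```

```text
clock: 3.62
tcp_pos: [0.4426, -0.1942, 0.1483]
ee_rot: [-179.6, -0.2, 100.3]
wrist_force: [-0.6, 0.2, 0.5]
opening: 0.0854
finger_force: 0.0
[ 0.44264455 -0.19418651  0.14830583] [-1.79632278e+02 -1.74913418e-01  1.00250956e+02]
[590, 46, 46, 74, 1479] [605.5, 84.1] [ 0.5859 -0.0544]
[285, 220, 85, 88, 3468] [327.2, 259.4] [ 0.4448 -0.1867]
0.93 [283.1, 189.7, 368.4, 306.2]
```

View pics/w2.png

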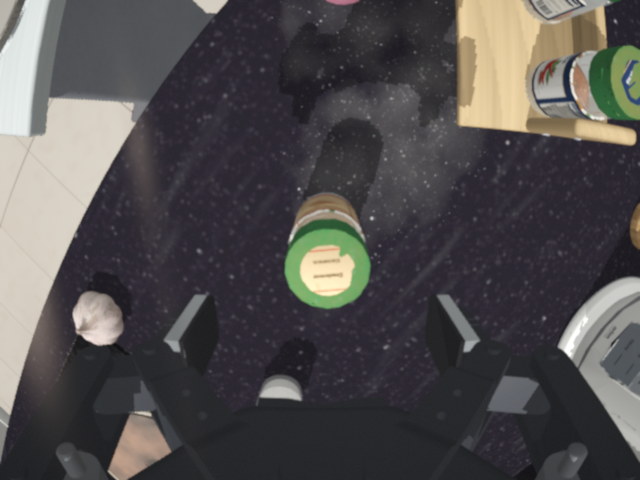

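```bash
python3 -m inch '{"offset":[[0.004,0.006,-0.06],[0.002,0.005,-0.09],[0,0,-0.078],[0,0,0],[0,0,0]],"angular":[[0,0,0],[0,0,0],[0,0,0],[0,0,0],[0,0,0]]}' && python3 -m inch '{"offset":[[0,0,0],[0,0,0],[0,0,0],[0,0,0],[0,0,0]],"angular":[[0,0,0],[0,0,0],[0,0,0],[0,0,0],[0,0,0]]}' -0.3 45
```

```text
clock: 4.35
tcp_pos: [0.4502, -0.1876, 0.062]
ee_rot: [179.8, 0.1, 100.6]
wrist_force: [1.3, -0.2, 0.5]
opening: 0.0857
finger_force: 0.0
clock: 4.97
tcp_pos: [0.4481, -0.1879, 0.0605]
ee_rot: [-179.9, 0.0, 100.6]
wrist_force: [-2.8, -0.5, 6.7]
opening: 0.0447
finger_force: 41.7
```

```bash
python3 -m inch '{"offset":[[0,0,0.1],[0,0,0.13],[0.03,0.053,0.13],[0.06,0.107,0],[0.06,0.107,0]],"angular":[[0,0,0],[0,0,0],[0,0,0],[0,0,0],[0,0,0]]}' && python3 -m inch '{"offset":[[0.06,0.107,0],[0.03,0.053,0],[0,0,0],[0,0,0],[0,0,0]],"angular":[[0,0,0],[0,0,0],[0,0,0],[0,0,0],[0,0,0]]}'
python3 - <<'E'
from h import *
o=r.get_obs();im=r.get_image('wrist');print(o['tcp_pos'],o['ee_rot'],o['opening'])
cv2.imwrite('pics/w3.png',im['color'][:,:,::-1])
for s,ce in green(im['color']): print(s,ce,onz(im,ce,.112,o).round(4))
E
```

```text
clock: 5.6
tcp_pos: [0.5093, -0.08, 0.2049]
ee_rot: [179.9, 0.0, 100.5]
wrist_force: [1.4, -0.3, -2.7]
opening: 0.0442
finger_force: 43.6
clock: 6.22
tcp_pos: [0.544, -0.0182, 0.2039]
ee_rot: [-180.0, 0.0, 100.5]
wrist_force: [-0.1, 0.6, -2.5]
opening: 0.0442
finger_force: 43.6
[ 0.54401471 -0.01822442  0.20385216] [-1.79952371e+02  3.07165953e-02  1.00470159e+02] 0.04423827039690477
[367, 57, 74, 70, 2802] [401.5, 92.6] [0.5749 0.0848]
[367, 144, 36, 50, 248] [377.4, 160.4] [0.5686 0.0406]
[366, 258, 54, 27, 570] [389.0, 267.3] [ 0.5916 -0.0262]
[254, 298, 137, 100, 8116] [321.7, 341.7] [ 0.5584 -0.0908]
```

View pics/w3.png

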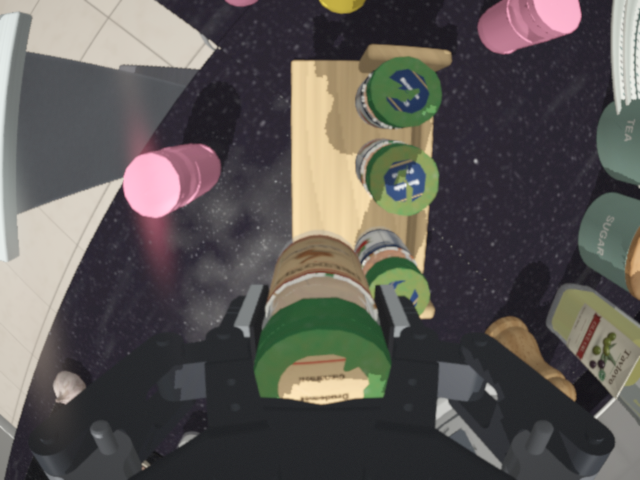

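```bash
python3 - <<'E'
from h import *
o=r.get_obs();im=r.get_image('wrist')
FL,F2=[onz(im,p,.008,o) for p in((292,60),(293,234))]
y=FL-F2;y/=np.linalg.norm(y);x=np.array([y[1],-y[0]]);print('yaw',np.degrees(np.arctan2(x[1],x[0])))
t=np.radians(10.5);x=np.array([np.cos(t),np.sin(t)]);y=np.array([-x[1],x[0]])
C=FL+.06*x-.105*y;print('C',C)
C0=np.array([.5729,.0145])
for n,p,z in [('L',(405,91),.114),('M',(402,180),.114),('R',(392,290),.114),('FL',(292,60),.008),('F2',(293,234),.008),('railfrontTop?',(424,228),.05),('cheekL top front inner',(368,69),.08)]:
    q=onz(im,p,z,o);print(n,q.round(4),((q-C)@x).round(4),((q-C)@y).round(4),((q-C0)@y).round(4))
q=o['tcp_pos'][:2]-C;print('tcp in rack',q@x,q@y)
E
```

```text
yaw 10.285449658891364
C [0.5731959  0.01677933]
L [0.5766 0.0862] 0.016 0.0676 0.0698
M [0.5861 0.0321] 0.0155 0.0127 0.0149
R [ 0.5974 -0.041 ] 0.0133 -0.0613 -0.0591
FL [0.4951 0.1091] -0.06 0.105 0.1072
F2 [ 0.5233 -0.0467] -0.0606 -0.0533 -0.0511
railfrontTop? [ 0.6293 -0.0091] 0.0505 -0.0357 -0.0335
cheekL top front inner [0.5552 0.1005] -0.0024 0.0856 0.0878
tcp in rack -0.03492192175049175 -0.029015362808954104
```

```bash
python3 -m inch '{"offset":[[-0.006,0.004,-0.08],[0,0,-0.12],[0,0,-0.1],[0,0,-0.015],[0,0,0]],"angular":[[0,0,0],[0,0,0],[0,0,0],[0,0,0],[0,0,0]]}'&& python3 -m inch '{"offset":[[0,0,-0.01],[0,0,-0.006],[0,0,0]],"angular":[[0,0,0],[0,0,0],[0,0,0]]}'
python3 - <<'E'
from h import *
o=r.get_obs();im=r.get_image('wrist')
a=r.get_image('scene')['color'][170:320,230:400,::-1]; b=im['color'][:,:,::-1]
cv2.imwrite('pics/v4.png',np.hstack([cv2.resize(b,(480,360)),cv2.resize(a[:,:136],(320,360),interpolation=3)]))
E
```

```text
clock: 6.95
tcp_pos: [0.5428, -0.0153, 0.0789]
ee_rot: [180.0, 0.0, 100.6]
wrist_force: [-0.1, 0.2, -2.2]
opening: 0.0439
finger_force: 43.6
clock: 7.32
tcp_pos: [0.5424, -0.0152, 0.0721]
ee_rot: [180.0, 0.0, 100.6]
wrist_force: [0.9, -0.3, -2.7]
opening: 0.044
finger_force: 43.6
```

View pics/v4.png

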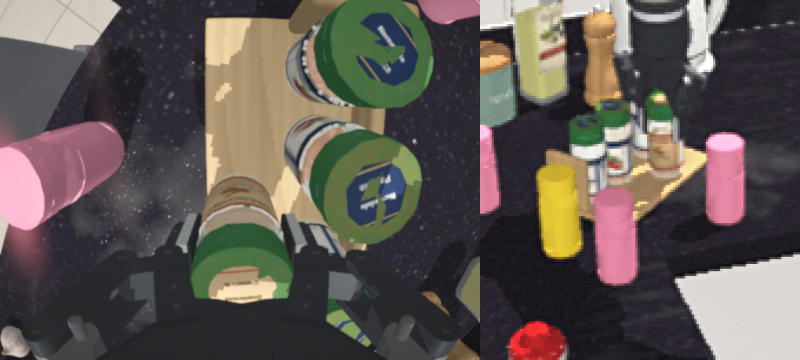

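The jar, at (240,250) in the left panel, is over the bare apron. The finger behind it clears the middle and right jars. Next I'll lower until it touches.

```bash
python3 -m inch '{"offset":[[0,0,-0.005],[0,0,0]],"angular":[[0,0,0],[0,0,0]]}'; python3 -m inch '{"offset":[[0,0,-0.005],[0,0,0]],"angular":[[0,0,0],[0,0,0]]}'
```

```text
clock: 7.68
tcp_pos: [0.5421, -0.0152, 0.0696]
ee_rot: [-180.0, -0.0, 100.6]
wrist_force: [-0.1, 0.2, -2.9]
opening: 0.044
finger_force: 43.6
clock: 7.92
tcp_pos: [0.5421, -0.0152, 0.0682]
ee_rot: [-180.0, 0.0, 100.6]
wrist_force: [-2.9, 0.3, 5.3]
opening: 0.0444
finger_force: 41.3
```

```bash
python3 -m inch '{"offset":[[0.015,0.0028,0.001],[0.015,0.0028,0],[0.015,0.0028,0],[0,0,0]],"angular":[[0,0,0],[0,0,0],[0,0,0],[0,0,0]]}'; python3 -m inch '{"offset":[[0.01,0.0018,0],[0.005,0.0009,0],[0,0,0]],"angular":[[0,0,0],[0,0,0],[0,0,0]]}'
```

```text
clock: 8.43
tcp_pos: [0.5608, -0.0118, 0.0682]
ee_rot: [180.0, 0.0, 100.6]
wrist_force: [-2.3, 0.1, 3.0]
opening: 0.044
finger_force: 42.2
clock: 8.8
tcp_pos: [0.5654, -0.011, 0.0683]
ee_rot: [-179.9, 0.0, 100.6]
wrist_force: [-5.6, -1.1, 7.9]
opening: 0.0441
finger_force: 43.1
```

```bash
python3 -m inch '{"offset":[[0,0,0.004],[-0.0014,0.0074,0],[-0.0014,0.0074,0],[0,0,0]],"angular":[[0.0109,0.002,0],[0,0,0],[0,0,0],[0,0,0]]}'; python3 -m inch '{"offset":[[-0.0014,0.0074,0],[-0.0014,0.0074,0],[0,0,0]],"angular":[[0,0,0],[0,0,0],[0,0,0]]}'
```

```text
clock: 9.3
tcp_pos: [0.5651, -0.0041, 0.0696]
ee_rot: [180.0, -2.0, 100.6]
wrist_force: [0.1, 0.0, -3.0]
opening: 0.044
finger_force: 42.6
clock: 9.68
tcp_pos: [0.5638, 0.0017, 0.0697]
ee_rot: [180.0, -2.0, 100.6]
wrist_force: [0.3, -1.1, -3.1]
opening: 0.044
finger_force: 42.7
```

```bash
python3 -m inch '{"offset":[[0.0106,-0.0019,0],[0.0106,-0.0019,0],[0,0,0]],"angular":[[0,0,0],[0,0,0],[0,0,0]]}'; python3 -m inch '{"offset":[[0.0084,-0.0044,0],[0.0084,-0.0044,0],[0,0,0]],"angular":[[0,0,0],[-0.0054,-0.001,0],[-0.0054,-0.001,0]]}'
```

```text
clock: 10.05
tcp_pos: [0.573, -0.0004, 0.0697]
ee_rot: [180.0, -2.0, 100.6]
wrist_force: [-0.1, -0.1, -2.4]
opening: 0.0445
finger_force: 42.4
clock: 10.42
tcp_pos: [0.5794, -0.0038, 0.0697]
ee_rot: [180.0, 0.0, 100.6]
wrist_force: [-0.3, 0.3, -2.3]
opening: 0.0438
finger_force: 42.4
```

```bash
python3 -m inch '{"offset":[[0,0,0],[0.0007,-0.0037,0],[0.0007,-0.0037,0],[0,0,0]],"angular":[[-0.0109,-0.002,0],[0,0,0],[0,0,0],[0,0,0]]}'; python3 -m inch '{"offset":[[0.0007,-0.0037,0],[0.0007,-0.0037,0],[0,0,0]],"angular":[[0,0,0],[0,0,0],[0,0,0]]}'
python3 - <<'E'
from h import *
o=r.get_obs();im=r.get_image('wrist')
a=r.get_image('scene')['color'][170:320,230:400,::-1]; b=im['color'][:,:,::-1]
cv2.imwrite('pics/v5.png',np.hstack([cv2.resize(b,(480,360)),cv2.resize(a[:,:136],(320,360),interpolation=3)]))
E
```

```text
clock: 10.92
tcp_pos: [0.5796, -0.0054, 0.0699]
ee_rot: [180.0, 1.9, 100.6]
wrist_force: [-2.4, 5.2, -0.1]
opening: 0.0439
finger_force: 42.9
clock: 11.3
tcp_pos: [0.5796, -0.0067, 0.07]
ee_rot: [-180.0, 1.7, 100.7]
wrist_force: [-3.2, 7.6, 2.3]
opening: 0.0439
finger_force: 44.4
```

View pics/v5.png

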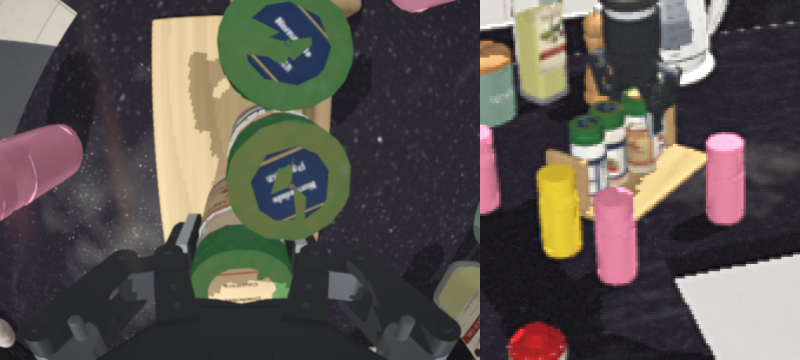

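```bash
python3 -m inch '{"offset":[[-0.0011,0.006,0],[-0.0011,0.006,0],[0,0,0]],"angular":[[0.0054,0.001,0],[0.0054,0.001,0],[0,0,0]]}'; python3 -m inch '{"offset":[[0.0098,0.0018,0],[0.0098,0.0018,0],[0,0,0]],"angular":[[0,0,0],[0,0,0],[0,0,0]]}'
```

```text
clock: 11.78
tcp_pos: [0.5796, -0.0064, 0.0696]
ee_rot: [-180.0, 0.0, 100.5]
wrist_force: [0.1, -0.2, -2.9]
opening: 0.044
finger_force: 43.6
clock: 12.15
tcp_pos: [0.5875, -0.0031, 0.0696]
ee_rot: [180.0, -0.0, 100.6]
wrist_force: [-0.4, 0.6, -2.7]
opening: 0.0443
finger_force: 43.7
```

```bash
python3 -m inch '{"offset":[[0.0098,0.0018,-0.0025],[0.0049,0.0009,0],[0,0,0]],"angular":[[0,0,0],[0,0,0],[0,0,0]]}'; python3 -m inch '{"offset":[[0.0049,0.0009,0],[0.0025,0.0005,0],[0,0,0]],"angular":[[0,0,0],[0,0,0],[0,0,0]]}'
```

```text
clock: 12.52
tcp_pos: [0.5923, -0.0019, 0.0684]
ee_rot: [-179.9, -0.0, 100.6]
wrist_force: [-4.3, 2.5, -2.1]
opening: 0.0443
finger_force: 43.9
clock: 12.9
tcp_pos: [0.5942, -0.0013, 0.0684]
ee_rot: [-179.8, -0.0, 100.6]
wrist_force: [-7.1, 3.0, 2.6]
opening: 0.0438
finger_force: 44.4
```

```bash
python3 -m inch '{"offset":[[-0.0009,0.0049,0.001],[0,0,0]],"angular":[[0,0,0],[0,0,0]]}'; python3 -m inch '{"offset":[[0.0025,0.0005,0],[0.0025,0.0005,0],[0,0,0]],"angular":[[0,0,0],[0,0,0],[0,0,0]]}'
```

```text
clock: 13.15
tcp_pos: [0.5967, -0.0003, 0.0694]
ee_rot: [179.9, 0.0, 100.6]
wrist_force: [0.0, 0.1, -2.7]
opening: 0.0442
finger_force: 43.7
clock: 13.52
tcp_pos: [0.5976, 0.0001, 0.0691]
ee_rot: [-180.0, 0.0, 100.6]
wrist_force: [-2.1, -0.1, -1.8]
opening: 0.044
finger_force: 43.7
```

```bash
python3 -m inch '{"offset":[[0.0025,0.0005,-0.0015],[0,0,0]],"angular":[[0,0,0],[0,0,0]]}'; python3 -m inch '{"offset":[[0.0025,0.0005,0],[0,0,0]],"angular":[[0,0,0],[0,0,0]]}'
```

```text
clock: 13.78
tcp_pos: [0.5978, 0.0002, 0.0684]
ee_rot: [-179.9, 0.0, 100.6]
wrist_force: [-4.7, -0.9, 0.9]
opening: 0.044
finger_force: 44.1
clock: 14.02
tcp_pos: [0.5979, 0.0002, 0.0683]
ee_rot: [-179.8, 0.0, 100.6]
wrist_force: [-6.5, -0.7, 4.4]
opening: 0.0443
finger_force: 44.3
```

```bash
python3 -m inch '{"offset":[[-0.0007,0.0037,0.001],[0.0013,-0.0074,0],[-0.0006,0.0037,0],[0,0,0]],"angular":[[0,0,0],[0,0,0],[0,0,0],[0,0,0]]}'
python3 - <<'E'
from h import *
o=r.get_obs();im=r.get_image('wrist');print(o['tcp_pos'],o['wrist_force'])
s=r.get_image('side')['color'][190:290,280:400,::-1];a=r.get_image('scene')['color'][190:290,240:340,::-1]; b=im['color'][:,:,::-1]
cv2.imwrite('pics/v6.png',np.hstack([cv2.resize(b[:,100:520],(420,480)),np.vstack([cv2.resize(a,(300,240),interpolation=3),cv2.resize(s,(300,240),interpolation=3)])]))
E
```

```text
clock: 14.52
tcp_pos: [0.5978, 0.0002, 0.0684]
ee_rot: [-179.8, 0.0, 100.6]
wrist_force: [-6.2, -1.6, 1.6]
opening: 0.0445
finger_force: 43.9
[5.97846400e-01 2.44881583e-04 6.83573153e-02] [-6.24639229 -1.62186128  1.59143769]
```

View pics/v6.png

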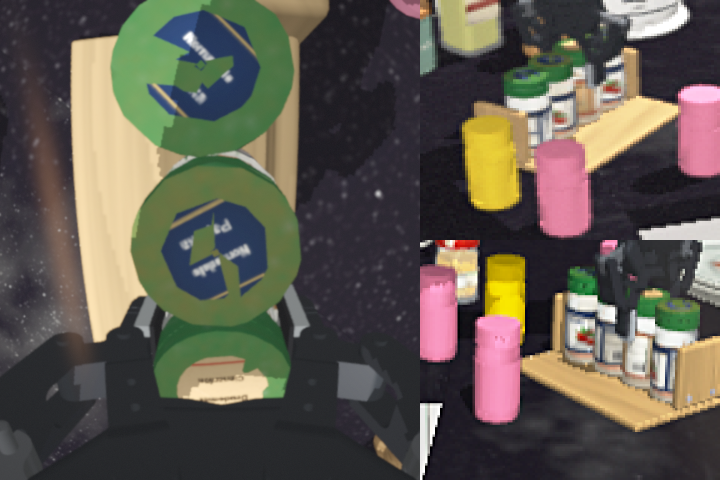

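```bash
python3 -m inch '{"offset":[[0.0012,0.0002,0],[0,0,0],[0,0,0],[0,0,0],[0,0,0]],"angular":[[0,0,0],[0,0,0],[0,0,0],[0,0,0],[0,0,0]]}'; python3 -m inch '{"offset":[[0,0,0],[-0.0015,-0.0003,0],[-0.0015,-0.0003,0],[0,0,0],[0,0,0]],"angular":[[0,0,0],[0,0,0],[0,0,0],[0,0,0],[0,0,0]]}' 0.45
```

```text
clock: 15.3
tcp_pos: [0.5979, 0.0003, 0.0683]
ee_rot: [-179.7, 0.0, 100.6]
wrist_force: [-7.2, -1.1, 2.8]
opening: 0.044
finger_force: 44.0
clock: 15.92
tcp_pos: [0.5991, 0.0007, 0.069]
ee_rot: [180.0, -0.0, 100.6]
wrist_force: [-0.4, 0.6, 0.5]
opening: 0.0621
finger_force: 0.0
```

Released, with no contact force. Now I'll rise slowly and check.

```bash
python3 -m inch '{"offset":[[0,0,0.03],[0,0,0.06],[0,0,0.1],[0,0,0.12],[0,0,0.12]],"angular":[[0,0,0],[0,0,0],[0,0,0],[0,0,0],[0,0,0]]}'; python3 -m inch '{"offset":[[-0.08,-0.1,0.06],[-0.08,-0.1,0],[-0.04,-0.05,0],[0,0,0]],"angular":[[0,0,0],[0,0,0],[0,0,0],[0,0,0]]}'
python3 - <<'E'
from h import *
o=r.get_obs();im=r.get_image('wrist')
t=np.radians(10.5);x=np.array([np.cos(t),np.sin(t)]);y=np.array([-x[1],x[0]]);C=np.array([.573,.0157])
for s,ce in green(im['color']):
    q=onz(im,ce,.106,o)-C;print(s,ce,(q@x).round(4),(q@y).round(4))
s=r.get_image('side')['color'][190:290,280:400,::-1];a=r.get_image('scene')['color'][190:290,240:340,::-1]; b=im['color'][:,:,::-1]
cv2.imwrite('pics/v7.png',np.hstack([b[:,200:620],np.vstack([cv2.resize(a,(300,240),interpolation=3),cv2.resize(s,(300,240),interpolation=3)])]))
E
```

```text
clock: 16.55
tcp_pos: [0.5989, 0.0008, 0.2433]
ee_rot: [180.0, -0.0, 100.6]
wrist_force: [0.3, 0.4, 0.4]
opening: 0.0619
finger_force: 0.0
clock: 17.05
tcp_pos: [0.518, -0.1014, 0.2658]
ee_rot: [180.0, 0.1, 100.4]
wrist_force: [-0.2, 0.5, 0.9]
opening: 0.0622
finger_force: 0.0
[406, 0, 58, 40, 1364] [432.1, 18.9] 0.0146 0.0615
[408, 45, 60, 150, 2006] [431.7, 118.8] 0.0139 -0.0227
```

View pics/v7.png

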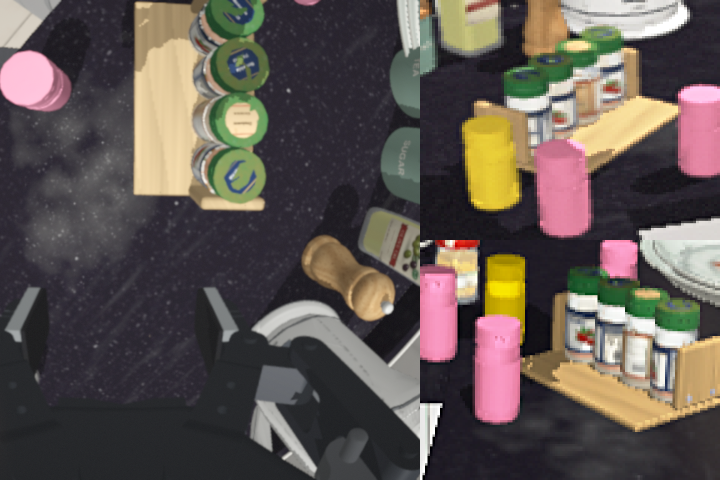

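The picture shows all four jars upright in line. The new jar, at (242,120), is as far back as its neighbours.

```bash
python3 -c "
from station import r
print(r.finish_job())"
```

```text
the job is handed in; nothing more can be done
None
```

The spice jar is home against the back rail, pressed in at about 7 N, and all four jars were standing in the row in the last pictures before I handed the job in at about 17 s.

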